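# Sweep the loose nuts off the assembly board into the parts tray

### The job

Clear the three loose hex nuts off the steel-topped board: sweep them with your fingers over the board's open edge into the empty parts tray beside it, not into the tray of scrap on the other side. Only push the nuts along the board, never pinch them or pick them up, and leave the socket and the sleeve that stand among them upright where they are.

Things in the scene. Friction and masses are not known exactly. Their poses are not given: they have to be found in the camera images.
- board: fixed assembly board: flat steel-topped block, 270 mm along x, 260 mm along y, top 40 mm above the origin (centre of its underside, on the bench). A steel lip 8 mm wide, 10 mm high runs along both x ends; the two y edges are open, and nuts pushed over them drop off. x points roughly away from the robot (turned up to 0.2 rad), y roughly to its left
- tray: empty shallow parts tray, fixed 2 mm from one of the board's open y edges (left or right, it varies), parallel to the board: 270 mm along x, 120 mm along y, walls 30 mm high (10 mm below the board's top) and 4 mm thick, floor about 4 mm thick. Origin at the centre of its underside; axes parallel to the board's
- scrap: the scrap tray: same outside size and walls as the empty tray, but with old spark plugs and bolts lying in it; fixed 2 mm from the board's other open edge. Origin and axes as for the tray. No nut belongs here.
- nut1: a loose steel hex nut lying flat on the board's steel top, 30 mm across flats, 35 mm across corners, 16 mm thick, about 60 g; the origin is its centre, 8 mm above its underside. This one lies in the strip of the board nearest the robot (board x about -90 mm)
- nut2: a loose steel hex nut lying flat on the board's steel top, 30 mm across flats, 35 mm across corners, 16 mm thick, about 60 g; the origin is its centre, 8 mm above its underside. This one lies in the middle strip of the board (board x about 0)
- nut3: a loose steel hex nut lying flat on the board's steel top, 30 mm across flats, 35 mm across corners, 16 mm thick, about 60 g; the origin is its centre, 8 mm above its underside. This one lies in the strip farthest from the robot (board x about +90 mm)
- socket: a plain steel drive socket, 22 mm diameter, 38 mm tall, standing on the board among the nuts; origin at the centre of its underside; it stands in one of the two gaps between the nuts' strips (board x about -45 or +45 mm), the sleeve in the other; the ways along y from the nuts to the tray are free
- sleeve: a brass spacer sleeve, 22 mm outside diameter, 12 mm bore, 30 mm tall, standing on the board among the nuts; origin at the centre of its underside

How it is judged:
By the outcome, as a careful person would: the job done as asked, in the order asked, and still so for the second after the job is handed in, with the robot touching nothing.
It also fails if it takes over 64 s, if anything falls off the work surface, if the arm or the gripper's body presses on something with over 40 N, if the wrist force passes 120 N, or if a joint passes its speed limit or range.

### The arm

A 7-joint arm with a two-finger parallel gripper is mounted at the origin on the work surface. World frame = base frame: x ahead of the robot, y to its left, z up, the work surface at z = 0. Lengths are in m, angles in rad, forces in N, time in s.
With the tool pointing down it reaches from about 0.4 to 0.85 m from the base axis. Payload 4.5 kg.
Tool frame: the origin (TCP) lies midway between the tips of the shut fingers; the grasp point (between the pads) lies 19 mm behind it; z points along the fingers, y is the line along which they close (so a half turn about z gives the same grasp; the last joint's range is limited). The gripper opens to 88 mm and grips with 3 to 60 N. Pads are 18 mm wide; open, the fingers measure 123 mm over their backs; the gripper's body (75 mm by 187 mm) begins 45 mm behind the grasp point.
Start: joints at [1.327, 0.689, -0.195, 1.565, 0.157, 0.902, -0.215], TCP at [0.171, -0.601, 0.239] pointing down, gripper open.
Joint ranges: [-3.01, 3.01], [-0.46, 2.08], [-1.47, 1.51], [0.13, 2.56], [-1, 4.14], [0.04, 2.09], [-2.66, 2.66]. Speed limits (rad/s): [2.57, 2.57, 3.14, 3.14, 3.14, 3.14, 3.14].

### API

Orientations are given as a unit quaternion [x, y, z, w].
In Python, from plant import r gives the robot as it stands.
- The arm moves only by the tool move_arm, never from a script. Its argument "targets" is a list that holds one entry, the list of rows, each a list of 7 numbers: the opening, from 0 (shut) to 1 (fully open), then the shift along the tool's x, y, z in mm, then the turn, a rotation vector about the tool's x, y, z in degrees. In form: [[[claw, dx, dy, dz, ax, ay, az], ...]]. A call has 1 to 10 rows; each row is the pose to reach, as a shift and turn from the pose commanded when the call began, along the tool's axes at that moment; what a row does not reach only later rows make up. A row lasts 1/8 s, in which the tool goes at most 62.5 mm and 10.7 degrees, less where a joint would pass 70% of its speed; a pose out of reach is approached as far as the arm can. A call with a gripper value outside its range is refused whole. The fingers move at their own pace and stop on an object; "newtons" is the grip in N (left out, the last holds). Time passes only in rows, so rows that repeat a pose let the fingers close. It gives the time, the measured TCP pose, the force, the opening and the grip force at its end, in the units of the state.
- r.get_state(): the state, without advancing time (a new reading comes with each control period).
- r.snapshot(name): name is "scene" or "top" or "wrist"; returns the picture (384x512x3 uint8, red, green, blue); there is no depth.
- r.camera_info(name): a dict with "fx", "fy", "cx", "cy" (pixels), "k1" (the pictures are not rectified: a ray, as slopes to the right and down, at radius r is drawn at 1 + k1 r^2 times it, then the intrinsics apply), "R" (3x3) and "t" (3): a world point X has camera coordinates R X + t. Camera axes: x right, y down, z forward; pixel columns grow to the right and rows downward; lengths in m; the calibration is good to about 2 mm. A picture is of the moment at which its call begins: read the wrist's pose just before it. camera_info takes no time and is no camera call; for the wrist camera it gives the pose at the moment of the call.
- r.finish_job(): hands the job in; it is judged then, once.
The state is a dict: "clock": time; "q": joint angles; "qd": joint speeds; "joint_torque": joint torques, N m; "tool_pos": TCP position; "eef_rot": TCP orientation; "contact_force": force on the tool from outside, world axes, zero at the start; "moment": the same for the moment, N m; "opening": opening from 0.0 (shut) to 1.0 (fully open); "finger_force": force on a finger pad.
Only numpy, scipy, OpenCV 4.12 (cv2) and the standard library are available. Lean on these libraries where they do the work, as an engineer would, in place of code of your own. Each camera call takes 0.05 s, during which the arm holds its last target. There are 200 camera calls.

## Working session

There is one attempt and no reset: what is moved stays moved. The work goes in short steps, Python scripts to look and compute and a tool call to move; the robot and the scene stay as the last step left them, time stands still between calls to the robot, and variables do not carry over. Pictures are saved under pics/ and viewed, at most 10 in all, crops included, and the job is handed in when it is done.

Besides the shell and the picture viewer there is one more tool, called after "Emit:" as name([rows], argument=value, ...), one row to a line, values as JSON. move_arm: Moves the arm, as the interface text tells. Its arguments: {"type":"object","properties":{"targets":{"type":"array","items":{"type":"array","items":{"type":"array","items":{"type":"number"}}}},"newtons":{"type":"number"}},"required":["targets"]}

```bash
mkdir -p pics; ls
python3 - <<'E'
from plant import r
import cv2,numpy as np
for n in("top","scene"):
    i=r.snapshot(n);cv2.imwrite(f"pics/{n}0.png",i[:,:,::-1])
    c=r.camera_info(n);print(n,{k:np.round(v,4).tolist() for k,v in c.items()})
s=r.get_state();print({k:np.round(v,3).tolist() for k,v in s.items()})
E
```

```text
pics
top {'fx': 417.9261, 'fy': 417.9261, 'cx': 263.0499, 'cy': 190.1369, 'k1': -0.0315, 'R': [[-0.012, -0.9996, -0.0264], [-0.9943, 0.0148, -0.1055], [0.1059, 0.025, -0.9941]], 't': [0.0362, 0.5977, 0.8057]}
scene {'fx': 478.567, 'fy': 478.567, 'cx': 256.0679, 'cy': 190.0377, 'k1': 0.0588, 'R': [[-0.5058, 0.8627, -0.0013], [0.6021, 0.3519, -0.7166], [-0.6178, -0.3632, -0.6974]], 't': [0.2825, -0.2861, 1.27]}
{'clock': 0.1, 'q': [1.327, 0.69, -0.195, 1.566, 0.157, 0.903, -0.215], 'qd': [-0.0, -0.001, -0.002, -0.001, -0.001, 0.001, -0.001], 'joint_torque': [-0.004, -52.85, -1.271, -15.384, -0.053, 0.002, 0.0], 'tool_pos': [0.171, -0.601, 0.238], 'eef_rot': [0.99, 0.139, -0.0, -0.001], 'contact_force': [-0.69, -0.579, 0.128], 'moment': [-0.003, -0.018, -0.06], 'finger_force': 0.0, 'opening': 1.003}
```

View pics/top0.png

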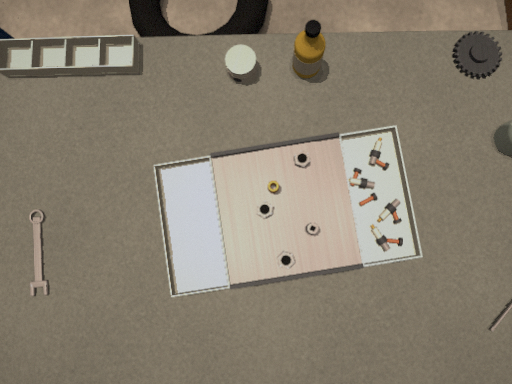

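View pics/scene0.png

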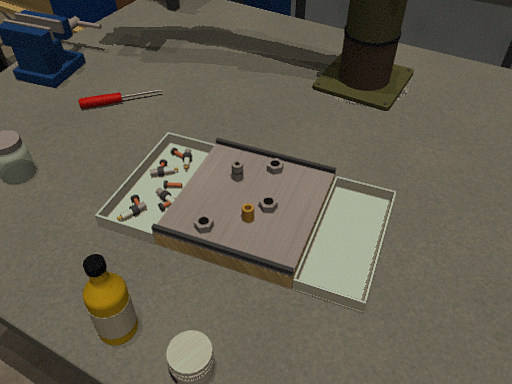

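The top view shows the empty tray on the left (+y), with x in 155–230, and the scrap tray on the right. The nuts are at about (302,160), (265,211) and (287,260), the sleeve at (274,187), and the socket at (313,229). In the scene view the nuts are at (275,166), (269,204) and (204,223), the sleeve at (248,212), and the socket at (237,170).

```bash
cat > h.py <<'E'
import cv2,numpy as np
from plant import r
def ray(c,p):
    K=np.array([[c["fx"],0,c["cx"]],[0,c["fy"],c["cy"]],[0,0,1.]])
    s=cv2.undistortPoints(np.array([[p]],float),K,np.array([c["k1"],0,0,0,0.]))[0,0]
    R=np.array(c["R"]);return -R.T@np.array(c["t"]),R.T@np.array([*s,1])
def plane(c,p,z):
    o,d=ray(c,p);return o+d*(z-o[2])/d[2]
def tri(c1,p1,c2,p2):
    o,d=ray(c1,p1);o2,d2=ray(c2,p2)
    a=np.linalg.lstsq(np.c_[d,-d2],o2-o,rcond=None)[0]
    A,B=o+a[0]*d,o2+a[1]*d2;return (A+B)/2,np.linalg.norm(A-B)
def blobs(img,mask,lo,hi):
    n,_,st,ce=cv2.connectedComponentsWithStats(mask.astype(np.uint8))
    return [(ce[i].round(1).tolist(),int(st[i,4])) for i in range(1,n) if lo<st[i,4]<hi]
E
python3 - <<'E'
from h import *
T=cv2.imread("pics/top0.png");S=cv2.imread("pics/scene0.png")
ct,cs=r.camera_info("top"),r.camera_info("scene")
def roi(im,poly):
    m=np.zeros(im.shape[:2],np.uint8);cv2.fillPoly(m,[np.array(poly)],1);return m>0
bt=roi(T,[(218,164),(336,145),(355,259),(235,280)])
bs=roi(S,[(215,155),(325,178),(295,262),(170,225)])
for n,im,m in(("top",T,bt),("scene",S,bs)):
    hsv=cv2.cvtColor(im,cv2.COLOR_BGR2HSV)
    print(n,"dark",blobs(im,m&(hsv[...,2]<60),8,400))
    print(n,"gray",blobs(im,m&(hsv[...,1]<45)|(m&(hsv[...,2]<60)),30,900))
    print(n,"brass",blobs(im,m&(hsv[...,1]>140)&(hsv[...,2]>80),20,900))
# lips in top
v=cv2.cvtColor(T,cv2.COLOR_BGR2HSV)
lip=(v[...,2]<85)&roi(T,[(205,148),(345,128),(368,270),(228,293)])&~bt
n,l,st,ce=cv2.connectedComponentsWithStats(lip.astype(np.uint8))
for i in range(1,n):
    if st[i,4]>150:
        b=cv2.boxPoints(cv2.minAreaRect(np.argwhere(l==i)[:,::-1].astype(np.float32)))
        print(st[i,4],[(p.round(1).tolist(),plane(ct,p,.05)[:2].round(4).tolist()) for p in b])
a=cv2.resize(T[125:300,150:425],None,fx=2.9,fy=2.9,interpolation=2);b=cv2.resize(S[130:305,90:400],None,fx=2.5,fy=2.5,interpolation=2)
cv2.imwrite("pics/tc.png",a)
for nm,p,q in(("n1",(287,260),(275,166)),("n2",(265,211),(269,204)),("n3",(302,160),(204,223)),):
    print(nm,tri(ct,p,cs,q),plane(ct,p,.056))
E
```

```text
top dark [([301.7, 157.7], 52), ([264.2, 208.6], 54), ([312.3, 227.8], 12), ([285.5, 259.8], 57)]
top gray [([300.9, 159.5], 118)]
top brass []
scene dark [([236.7, 163.1], 9), ([235.7, 172.8], 65), ([269.6, 169.7], 25), ([267.9, 200.7], 49), ([261.2, 207.4], 19), ([203.1, 220.3], 54), ([210.9, 225.9], 15), ([197.2, 228.2], 16)]
scene gray [([236.9, 173.2], 124), ([272.6, 170.5], 53), ([266.8, 198.7], 77), ([244.7, 203.8], 41), ([267.4, 207.1], 105), ([204.6, 223.8], 161)]
scene brass [([248.0, 212.1], 152)]
262 [([210.8000030517578, 154.8000030517578], [0.6684, 0.1308]), ([338.0, 134.0], [0.706, -0.1223]), ([338.5, 137.0], [0.6999, -0.1231]), ([211.3000030517578, 157.8000030517578], [0.6623, 0.1298])]
n1 (array([ 0.45931442, -0.0157007 ,  0.04625936]), np.float64(0.002671694729223712)) [ 0.46052021 -0.01659831  0.056     ]
n2 (array([0.55525117, 0.02513977, 0.04352858]), np.float64(0.0012906649707070162)) [0.55485137 0.02430583 0.056     ]
n3 (array([ 0.65570829, -0.05022658,  0.04523725]), np.float64(0.00013607482480670817)) [ 0.65375201 -0.04941404  0.056     ]
```

View pics/tc.png

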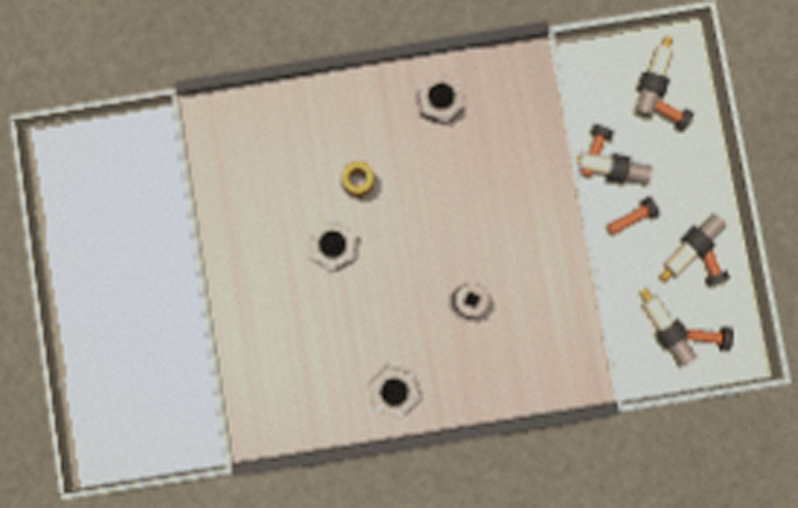

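The crop (scale 2.9, offset 150,125) shows the nut holes at (440,96), (332,244) and (394,392). The sleeve top is at (358,179), the socket top at (472,299), and the outer lip corners at (176,83), (549,24), (232,473) and (618,408).

Run:
```python
from h import *
ct,cs=r.camera_info("top"),r.camera_info("scene")
f=lambda x,y:(150+(x+.5)/2.9-.5,125+(y+.5)/2.9-.5)
C=np.array([plane(ct,f(*p),.05) for p in((176,83),(549,24),(618,408),(232,473))])
print("corners",C.round(4).tolist()); 
print("sides",[np.linalg.norm(C[i]-C[i-1]).round(4) for i in range(4)])
u=(C[0]-C[3]+C[1]-C[2])[:2];yaw=np.arctan2(u[1],u[0]);c=C.mean(0)[:2]
w=(C[0]-C[1]+C[3]-C[2])[:2];print("yaw",yaw,np.arctan2(w[1],w[0])-np.pi/2,"c",c)
R=np.array([[np.cos(yaw),np.sin(yaw)],[-np.sin(yaw),np.cos(yaw)]])
for n,p,z,q in(("n1",(394,391),.056,(275,163.5)),("n2",(332,243),.056,(267.9,200.7)),("n3",(440,96),.056,(203.1,220.3)),
  ("socket",(472,299),.078,(237,163)),("sleeve",(358,179),.07,(248,205.5))):
    P=plane(ct,f(*p),z);t,e=tri(ct,f(*p),cs,q)
    print(n,P[:2].round(4),"board",(R@(P[:2]-c)).round(4),"tri",t.round(4),e.round(4),(R@(t[:2]-c)).round(4))
for n,p in(("trayL far",(12,118)),("trayL near",(65,497))):
    P=plane(ct,f(*p),.03);print(n,(R@(P[:2]-c)).round(4))
s=r.get_state();print(s["tool_pos"],s["eef_rot"])
```

```text
corners [[0.6714, 0.1317, 0.05], [0.708, -0.1243, 0.05], [0.4482, -0.1619, 0.05], [0.4084, 0.0942, 0.05]]
sides [np.float64(0.2656), np.float64(0.2586), np.float64(0.2625), np.float64(0.2591)]
yaw 0.14249103009129438 0.1481635444670284 c [ 0.55903252 -0.01508977]
n1 [ 0.4615 -0.0138] board [-0.0964  0.0151] tri [ 0.4613 -0.0136  0.0553] 0.0005 [-0.0965  0.0153]
n2 [0.5598 0.0259] board [0.0066 0.0404] tri [0.5598 0.0259 0.0565] 0.0 [0.0065 0.0404]
n3 [ 0.6582 -0.0483] board [ 0.0934 -0.047 ] tri [ 0.6585 -0.0488  0.0558] 0.0009 [ 0.0937 -0.0474]
socket [ 0.521  -0.0646] board [-0.0447 -0.0436] tri [ 0.5209 -0.0644  0.079 ] 0.0002 [-0.0447 -0.0434]
sleeve [0.601  0.0079] board [0.0448 0.0168] tri [0.6007 0.008  0.0713] 0.0004 [0.0446 0.017 ]
trayL far [0.1303 0.2498]
trayL near [-0.1347  0.2472]
[ 0.17122928 -0.60050946  0.23800563] [ 9.90359946e-01  1.38515425e-01 -1.67532590e-04 -7.90770896e-04]
```

```bash
cat >> h.py <<'E'
from scipy.spatial.transform import Rotation as Ro
YAW=.145;CB=np.array([.559,-.0151])
def goal(bx,by,z):  # tool x = board y, tool y = board x, z down
    c,s=np.cos(YAW),np.sin(YAW)
    return np.array([*(CB+[c*bx-s*by,s*bx+c*by]),z]),Ro.from_matrix(np.c_[[-s,c,0],[c,s,0],[0,0,-1]])
def show(*gs):
    s=r.get_state();T=Ro.from_quat(s["eef_rot"])
    for g in gs:
        p,G=goal(*g);print(g,(T.inv().apply(p-s["tool_pos"])*1e3).round(1),np.degrees((T.inv()*G).as_rotvec()).round(2))
E
python3 -c "
from h import *
show((-.095,-.030,.15))"
```

```text
(-0.095, -0.03, 0.15) [ 435.4 -439.3   88.7] [-8.000e-02 -6.000e-02 -8.238e+01]
```

Emit:
move_arm([
  [[0.1,44,-44,0,0,0,-8.2],[0.1,88,-88,0,0,0,-16.4],[0.1,132,-132,0,0,0,-24.7],[0.1,175,-176,0,0,0,-33],[0.1,218,-220,0,0,0,-41],[0.1,262,-264,0,0,0,-49],[0.1,305,-308,0,0,0,-57.5],[0.1,349,-352,20,0,0,-66],[0.1,393,-396,40,0,0,-74],[0.1,435,-439,60,0,0,-82.4]],
])

```text
clock: 1.35
tool_pos: [0.4672, -0.0636, 0.1801]
eef_rot: [0.652, 0.758, -0.0, 0.0]
contact_force: [-0.3, -1.6, -0.2]
opening: 0.097
finger_force: 0.0
```

```bash
python3 -c "
from h import *
s=r.get_state();print(s['clock'],s['tool_pos'],s['opening'],s['q'])
show((-.095,-.030,.1),(-.095,-.030,.046),(-.095,.155,.046))
cv2.imwrite('pics/w.png',r.snapshot('wrist')[:,:,::-1])"
```

```text
1.35 [ 0.46716463 -0.06355467  0.18012338] 0.09681680329373199 [ 0.34193325  0.62394343 -0.47961854  2.06901064  0.52602677  0.5677246
 -0.36318988]
(-0.095, -0.03, 0.1) [ 4.7  2.9 80.1] [0.01 0.02 0.26]
(-0.095, -0.03, 0.046) [  4.7   2.9 134.1] [0.01 0.02 0.26]
(-0.095, 0.155, 0.046) [189.7   3.7 134. ] [0.01 0.02 0.26]
```

View pics/w.png

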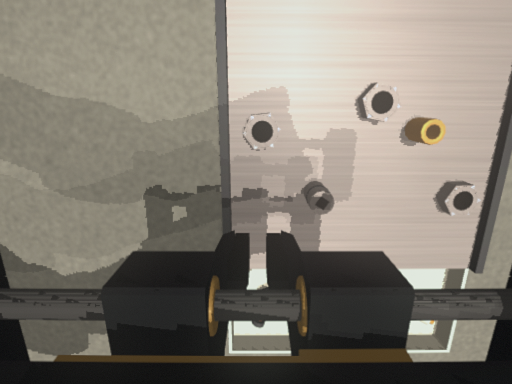

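```bash
python3 -c "
from h import *
show((-.095,-.030,.046),(-.095,.155,.046))"
```

```text
(-0.095, -0.03, 0.046) [ -6.   -3.5 132.9] [ 0.33 -0.47  1.2 ]
(-0.095, 0.155, 0.046) [179.    0.4 134.5] [ 0.33 -0.47  1.2 ]
```

The wrist view shows the shut fingers at about (235–300,240). Nut 1 lies ahead of them at (262,131), nut 2 is at (381,102), nut 3 at (462,200), the socket at (321,198) and the sleeve at (430,131), matching the map.

Emit:
move_arm([
  [[0.1,0,0,30,0,0,0],[0.1,0,0,60,0,0,0],[0.1,0,0,90,0,0,0],[0.1,0,0,110,0,0,0],[0.1,0,0,125,0,0,0],[0.1,0,0,125,0,0,0],[0.1,0,0,125,0,0,0]],
])

```text
clock: 2.28
tool_pos: [0.4665, -0.0652, 0.0562]
eef_rot: [0.654, 0.756, 0.0, 0.0]
contact_force: [-0.0, -0.6, 0.1]
opening: 0.099
finger_force: 0.0
```

```bash
python3 -c "
from h import *
cv2.imwrite('pics/w2.png',r.snapshot('wrist')[:,:,::-1])
show((-.095,-.030,.046),(-.095,.155,.046))"
```

```text
(-0.095, -0.03, 0.046) [ 6.2  3.6 10.4] [ 0.05  0.   -0.01]
(-0.095, 0.155, 0.046) [191.2   3.5  10.3] [ 0.05  0.   -0.01]
```

View pics/w2.png

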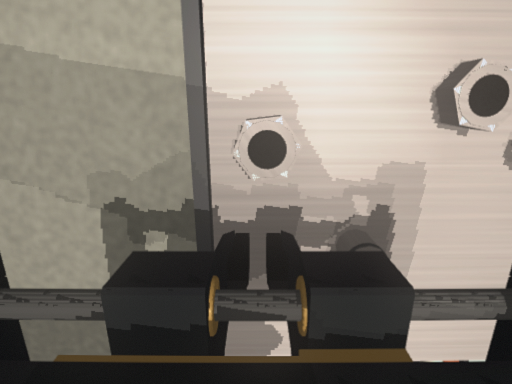

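The fingers are 10 mm above push height with nut 1 straight ahead at (267,150). Now I lower and push.

Emit:
move_arm([
  [[0.1,0,4,10,0,0,0],[0.1,15,4,10,0,0,0],[0.1,32,4,10,0,0,0],[0.1,50,4,10,0,0,0],[0.1,70,4,10,0,0,0],[0.1,90,4,10,0,0,0],[0.1,110,4,10,0,0,0],[0.1,130,4,10,0,0,0],[0.1,150,4,10,0,0,0],[0.1,175,4,10,0,0,0]],
])

```text
clock: 3.58
tool_pos: [0.4455, 0.1091, 0.0456]
eef_rot: [0.654, 0.756, 0.0, 0.0]
contact_force: [-0.8, -0.4, -0.7]
opening: 0.096
finger_force: 0.0
```

```bash
python3 -c "
from h import *
a=r.snapshot('top')[125:300,150:425,::-1]
cv2.imwrite('pics/t1.png',cv2.resize(a,None,fx=2.5,fy=2.5))
show((-.095,.14,.046),(-.095,.14,.12),(.005,-.005,.12),(.005,-.005,.046))"
```

```text
(-0.095, 0.14, 0.046) [-4.4 -1.1 -0.4] [ 0.12 -0.27  0.29]
(-0.095, 0.14, 0.12) [ -4.1  -0.9 -74.4] [ 0.12 -0.27  0.29]
(0.005, -0.005, 0.12) [-149.6   98.4  -74.9] [ 0.12 -0.27  0.29]
(0.005, -0.005, 0.046) [-149.9   98.2   -0.9] [ 0.12 -0.27  0.29]
```

View pics/t1.png

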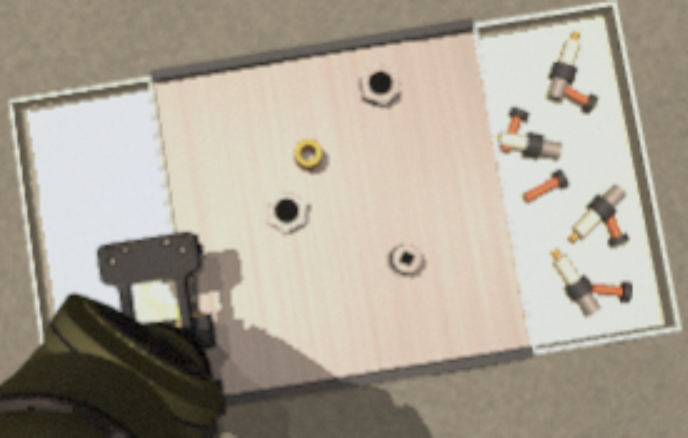

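Nut 1 is gone from the strip it lay in (the arm hides part of the tray). The socket (407,260), sleeve (309,154), nut 2 (287,211) and nut 3 (380,84) are unmoved. Now nut 2.

Emit:
move_arm([
  [[0.1,0,0,-40,0,0,0],[0.1,-5,0,-80,0,0,0],[0.1,-50,30,-80,0,0,0],[0.1,-100,64,-80,0,0,0],[0.1,-150,98,-80,0,0,0],[0.1,-150,98,-80,0,0,0],[0.1,-150,98,-60,0,0,0],[0.1,-150,98,-30,0,0,0],[0.1,-150,98,-10,0,0,0],[0.1,-150,98,-10,0,0,0]],
])

```text
clock: 4.88
tool_pos: [0.562, -0.0251, 0.0545]
eef_rot: [0.654, 0.757, -0.001, -0.001]
contact_force: [0.1, 0.2, 0.4]
opening: 0.1
finger_force: 0.0
```

```bash
python3 -c "
from h import *
a=r.snapshot('top')[125:300,150:425,::-1]
cv2.imwrite('pics/t2.png',cv2.resize(a,None,fx=2.5,fy=2.5))
show((.005,-.005,.046),(.005,.14,.046))"
```

```text
(0.005, -0.005, 0.046) [5.4 2.6 9.5] [-0.09 -0.01  0.07]
(0.005, 0.14, 0.046) [150.4   2.8   9.5] [-0.09 -0.01  0.07]
```

View pics/t2.png

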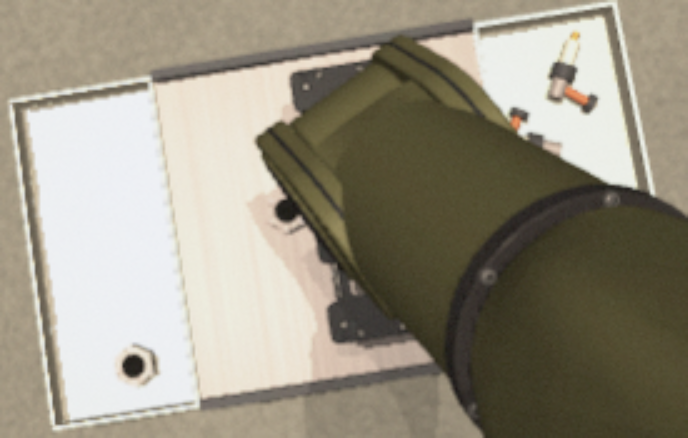

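Nut 1 lies flat in the empty tray at (137,366), and nut 2 is at (287,211), untouched in front of the fingers. Now I push it.

Emit:
move_arm([
  [[0.1,0,3,9,0,0,0],[0.1,15,3,9,0,0,0],[0.1,32,3,9,0,0,0],[0.1,50,3,9,0,0,0],[0.1,70,3,9,0,0,0],[0.1,90,3,9,0,0,0],[0.1,110,3,9,0,0,0],[0.1,130,3,9,0,0,0],[0.1,150,3,9,0,0,0],[0.1,150,3,9,0,0,0]],
])

```text
clock: 6.18
tool_pos: [0.5443, 0.1269, 0.0471]
eef_rot: [0.652, 0.758, 0.001, -0.001]
contact_force: [0.2, -0.6, 0.7]
opening: 0.104
finger_force: 0.0
```

```bash
python3 -c "
from h import *
show((.005,.14,.14),(.094,-.09,.14),(.094,-.09,.055))"
```

```text
(0.005, 0.14, 0.14) [ -2.5  -0.9 -92.9] [ 0.04 -0.12  0.29]
(0.094, -0.09, 0.14) [-232.9   86.9  -93.3] [ 0.04 -0.12  0.29]
(0.094, -0.09, 0.055) [-233.1   86.8   -8.3] [ 0.04 -0.12  0.29]
```

Emit:
move_arm([
  [[0.1,0,0,-45,0,0,0],[0.1,-5,0,-90,0,0,0],[0.1,-50,18,-90,0,0,0],[0.1,-110,42,-90,0,0,0],[0.1,-170,64,-90,0,0,0],[0.1,-230,87,-90,0,0,0],[0.1,-230,87,-90,0,0,0],[0.1,-230,87,-60,0,0,0],[0.1,-230,87,-30,0,0,0],[0.1,-230,87,-20,0,0,0]],
])

```text
clock: 7.42
tool_pos: [0.6623, -0.0912, 0.0649]
eef_rot: [0.654, 0.757, -0.001, -0.002]
contact_force: [0.3, -0.1, 0.2]
opening: 0.099
finger_force: 0.0
```

```bash
python3 -c "
from h import *
a=r.snapshot('top')[125:300,150:425,::-1]
b=r.snapshot('wrist')[:,:,::-1]
cv2.imwrite('pics/t3.png',np.vstack([cv2.resize(a,(448,285)),cv2.resize(b,(448,336))])[:600])
show((.093,-.088,.046),(.093,.14,.046))"
```

```text
(0.093, -0.088, 0.046) [ 2.4  0.9 20. ] [-0.13 -0.02  0.05]
(0.093, 0.14, 0.046) [230.4   1.1  20.1] [-0.13 -0.02  0.05]
```

View pics/t3.png

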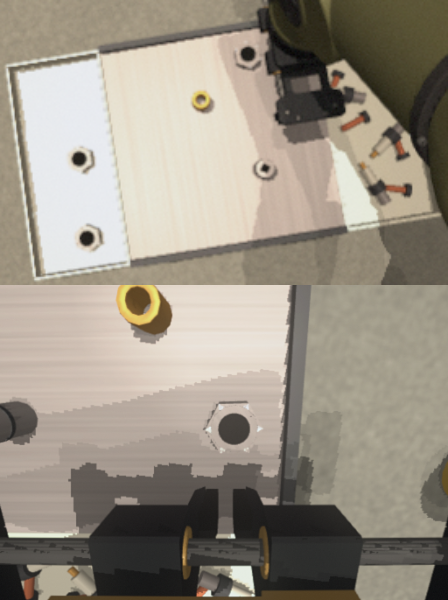

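Nuts 1 and 2 are in the tray at (88,238) and (80,158), and the sleeve and socket stand. Nut 3 is just ahead of the fingers at (234,428) in the wrist half, slightly to their right. Push in two calls.

Emit:
move_arm([
  [[0.1,0,3,10,0,0,0],[0.1,0,3,19,0,0,0],[0.1,15,3,19,0,0,0],[0.1,32,3,19,0,0,0],[0.1,50,3,19,0,0,0],[0.1,70,3,19,0,0,0],[0.1,90,3,19,0,0,0],[0.1,110,3,19,0,0,0],[0.1,130,3,19,0,0,0],[0.1,150,3,19,0,0,0]],
])

```text
clock: 8.78
tool_pos: [0.6454, 0.0585, 0.0478]
eef_rot: [0.654, 0.757, -0.0, 0.0]
contact_force: [0.1, 0.1, 0.4]
opening: 0.102
finger_force: 0.4
```

```bash
python3 -c "
from h import *
show((.095,.14,.046))"
```

```text
(0.095, 0.14, 0.046) [79.7 -1.1  1.8] [0.   0.01 0.01]
```

Emit:
move_arm([
  [[0.1,18,0,1,0,0,0],[0.1,38,0,1,0,0,0],[0.1,58,0,1,0,0,0],[0.1,80,0,1,0,0,0],[0.1,80,0,1,0,0,0],[0.1,80,0,-40,0,0,0],[0.1,80,0,-95,0,0,0],[0.1,30,0,-150,0,0,0],[0.1,-30,0,-180,0,0,0],[0.1,-90,0,-200,0,0,0]],
])

```text
clock: 10.02
tool_pos: [0.6569, -0.0191, 0.244]
eef_rot: [0.654, 0.756, 0.0, 0.001]
contact_force: [1.2, -0.2, -0.8]
opening: 0.1
finger_force: 0.0
```

Emit:
move_arm([
  [[0.1,-60,-20,0,0,0,0],[0.1,-120,-40,0,0,0,0],[0.1,-160,-60,0,0,0,0],[0.1,-160,-60,0,0,0,0]],
])

```text
clock: 10.52
tool_pos: [0.6177, -0.1916, 0.2414]
eef_rot: [0.658, 0.753, -0.003, 0.001]
contact_force: [-0.4, 0.0, 1.1]
opening: 0.101
finger_force: 0.0
```

```bash
python3 -c "
from h import *
a=r.snapshot('top')[125:300,150:425,::-1]
b=r.snapshot('scene')[130:310,90:400,::-1]
cv2.imwrite('pics/t4.png',np.vstack([cv2.resize(a,(465,296)),cv2.resize(b,(465,270))]))"
```

```text
(no output)
```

View pics/t4.png

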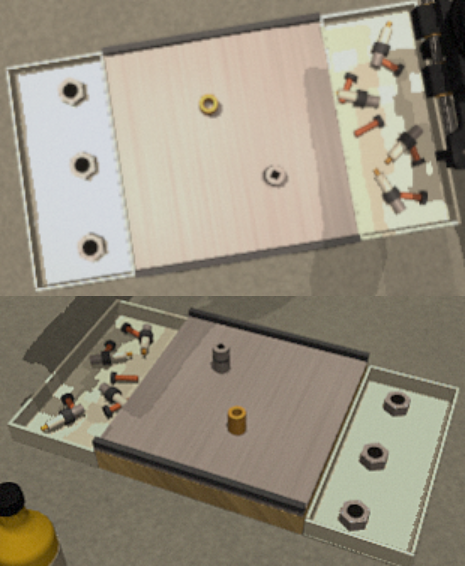

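All three nuts lie in the empty tray, at (72,92), (84,165) and (92,247) in the top half. The socket (275,175) and sleeve (208,104) stand unmoved, and the arm is clear.

```bash
python3 -c "
from plant import r
print(r.finish_job())"
```

```text
the job is handed in; nothing more can be done
None
```

The job is handed in: all three nuts were pushed into the empty tray, the socket and sleeve still stand where they were, and the arm was clear at about 10.6 s.

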